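# Put the prop leg down and hold the glassware frame upright

### The job

The folding glassware frame on the lab bench is lying back against its rest. While it still lies there, flip its side prop leg up over centre and down towards the robot as far as it goes; then take the frame by its top rail, bring it upright and finish while gripping the rail, holding the frame vertical, clear of both the back rest and the propping position, because it tips if let go. Leave the stirrer, beaker, measuring cylinder and tongs where they are.

Things in the scene. Friction and masses are not known exactly. Their poses are not given: they have to be found in the camera images.
- hinge (a point): Centre of the frame's hinge axis, 30 mm above the bench, on a fixed grey base plate (x -60 to 110 mm, y +-98 mm). Its axes do not tilt with the frame: x level, away from the robot side (the way the frame leans back), y along the hinge to the left, z up. The rear rest, a bar along y 106 mm above the bench, stands 50 mm behind the hinge.
- frame (a joint): Lean of the steel-rod frame about the hinge, rad: 0 upright, positive leaning back (hinge +x). Starts at 0.40 on the back rest; at -0.15 it leans to the robot side, where the lowered leg would prop it. Swings freely, about 1 kg in all, falls to one of these ends if let go; at upright it tips to the robot side. Uprights 12 mm thick at hinge y = -90 and 90 mm.
- clamp (a point): Tip of the clamp that sticks out 128 mm from the frame to the robot side (hinge -x when upright), 130 mm from the hinge axis, 35 mm to hinge +y; about 60 mm wide. It moves with the frame. Not to be handled, only to be kept clear of.
- rail (a point): Top rail of the frame: straight round steel bar, 12 mm thick, 200 mm long along its y axis. Origin at the middle of the bar, 240 mm from the hinge axis; its z axis points from hinge to rail, so it is vertical when the frame is upright. Nothing is near it for 100 mm below, except the two uprights at its ends.
- leg (a joint): Angle of the prop leg (kickstand), rad: 0 folded (pointing up, 0.25 farther back than the uprights), growing as it swings up and over to the robot side; 2.75 fully down at its stop, pointing down and forward. Swings almost freely by its weight: with the frame on its rest it stands straight up at 0.65; below that it falls back to folded, beyond it falls fully down.
- pivot (a point): Centre of the leg's pivot, on the frame's right side (hinge -y side): 85 mm from the hinge axis along the uprights, 118 mm to the hinge's -y. The pivot axis is parallel to the hinge axis.
- peg (a point): Round steel peg across the free end of the leg, 12 mm thick, 58 mm long along its y axis, parallel to the hinge, 125 mm from the pivot axis. Origin at its middle, 150 mm to hinge -y. The leg is a 12 mm bar; the outer 50 mm of the peg (-y end) is free to pinch or push. Folded, it is about 208 mm above the bench; with the leg straight up 233 mm.
- beaker: Glass beaker, 68 mm wide, 90 mm high, origin at the centre of its underside. Leave it.
- cylinder: Measuring cylinder, clear tube 28 mm wide on a blue foot 64 mm wide, 160 mm high, origin at the centre of its underside. Leave it.
- stirrer: Black hotplate stirrer, 170 x 140 mm, 86 mm high, origin at the centre of its underside. Leave it.
- tongs: Crucible tongs lying flat on the bench, 220 mm long along x, 80 mm wide, 8 mm high, origin at the middle. Leave it.

How it is judged:
On the way:
1. the prop leg is fully down while the frame still lies back near its rest (value of joint leg above 2.65 rad and value of joint frame above 0.3 rad), for 0.2 s.
At the end, for the whole second after the job is handed in: The frame is upright within 0.08 rad and still, off the back rest and off the propped position; the prop leg is within 0.1 rad of fully down; the fingers hold the top rail with a contact force above 2 N (value of joint frame between -0.08 and 0.08 rad and velocity of joint frame between -0.1 and 0.1 rad/s and value of joint leg above 2.65 rad and contact force between the fingers and frame_c0 above 2 N); the arm keeps its last pose, push and grip.
It fails at once if the beaker is moved more than 30 mm (distance of beaker from where it was at the start of the episode above 0.03 m).
It fails at once if the cylinder is moved more than 30 mm (distance of cylinder from where it was at the start of the episode above 0.03 m).
It fails at once if the stirrer is moved more than 30 mm (distance of stirrer from where it was at the start of the episode above 0.03 m).
It fails at once if the tongs is moved more than 30 mm (distance of tongs from where it was at the start of the episode above 0.03 m).
It also fails if it takes over 51 s, if anything falls off the work surface, if the arm or the gripper's body presses on something with over 40 N, if the wrist force passes 120 N, or if a joint passes its speed limit or range.

### The arm

A 7-joint arm with a two-finger parallel gripper is mounted at the origin on the work surface. World frame = base frame: x ahead of the robot, y to its left, z up, the work surface at z = 0. Lengths are in m, angles in rad, forces in N, time in s.
With the tool pointing down it reaches from about 0.425 to 0.925 m from the base axis. Payload 6.8 kg.
Tool frame: the origin (TCP) lies midway between the tips of the shut fingers; the grasp point (between the pads) lies 19 mm behind it; z points along the fingers, x is the direction in which the jaws open and shut, and the axes are right-handed (so a half turn about z gives the same grasp; the last joint's range is limited). The gripper opens to 85 mm and grips with 20 to 120 N. Pads are 22 mm wide; open, the fingers measure 114 mm over their backs; the gripper's body (76 mm by 85 mm) begins 54 mm behind the grasp point. The pads swing forward as they close: fully open they stand 13 mm farther back than shut.
Start: joints at [1.022, 0.477, 0.022, 1.555, -0.011, 1.109, -0.083], TCP at [0.288, -0.61, 0.231] pointing down, gripper open.
Joint ranges: [-2.96, 2.96], [-0.34, 2.1], [-1.41, 1.46], [0.24, 2.44], [-1.37, 4.51], [0.17, 1.92], [-2.96, 2.96]. Speed limits (rad/s): [2.39, 2.39, 3.14, 3.14, 3.14, 3.14, 3.14].

### API

Orientations are given as a rotation vector (axis times angle).
In Python, from bench import r gives the robot as it stands. The module is installed in compiled form; this text tells all that it offers.
- The arm moves only by the shell command python3 -m pendant 'ROWS' [OPENING] [FORCE]. ROWS is text: rows parted by semicolons, each of 4 numbers parted by spaces: the shift along the tool's x, y, z in cm, then the turn about the tool's z in degrees. A call has 1 to 8 rows; each row shifts and turns the pose as measured when the row begins, along the tool's axes as they then stand; what a row does not reach is not made up. A row lasts 1/12 s, in which the tool goes at most 41.7 mm and 7.16 degrees, less where a joint would pass 70% of its speed; a pose out of reach is approached as far as the arm can. A call with a gripper value outside its range is refused whole. OPENING is the closure in counts, from 0 (fully open) to 255 (shut), set as the call begins (- or left out, the last holds). The fingers move at their own pace and stop on an object; FORCE is the grip in N (left out, the last holds). Time passes only in rows, so rows that do not move let the fingers close. It gives the time, the measured TCP pose, the force and the opening at its end, in the units of the state.
- r.get_obs(): the state, without advancing time (a new reading comes with each control period).
- r.grab_frame(name): name is "side" or "top"; returns a dict with "color" (384x512x3 uint8, red, green, blue), "fx", "fy", "cx", "cy" (pixels), "dist_coeffs" ([k1, k2, p1, p2, k3] as OpenCV has them; the pictures are not rectified), "R" (3x3) and "t" (3): a world point X has camera coordinates R X + t. Camera axes: x right, y down, z forward; pixel columns grow to the right and rows downward; lengths in m; the calibration is good to about 2 mm. A picture is of the moment at which its call begins. There is no depth.
- r.hand_in(): hands the job in, once; it reports no verdict.
The state is a dict: "clock": time; "joints": joint angles; "qvel": joint speeds; "tau": joint torques, N m; "tcp_pos": TCP position; "orientation": TCP orientation; "contact_force": force on the tool from outside, world axes, zero at the start; "moment": the same for the moment, N m; "grip_width": finger opening in m.
Only numpy, scipy, OpenCV 4.12 (cv2) and the standard library are available. Lean on these libraries where they do the work, as an engineer would, in place of code of your own. Each camera call takes 0.05 s, during which the arm holds its last target.

## Working session

There is one attempt and no reset: what is moved stays moved. The work goes in short steps, Python scripts to look and compute and a shell command to move; the robot and the scene stay as the last step left them, time stands still between calls to the robot, and variables do not carry over. Pictures are saved under pics/ and viewed, and the job is handed in when it is done.

```bash
mkdir -p pics; cat > h.py <<'E'
import numpy as np, cv2
from bench import r
from scipy.spatial.transform import Rotation as Ro
def grab(n,fn):
    f=r.grab_frame(n); cv2.imwrite('pics/'+fn,cv2.cvtColor(f['color'],cv2.COLOR_RGB2BGR)); return f
def K(f): return np.array([[f['fx'],0,f['cx']],[0,f['fy'],f['cy']],[0,0,1]])
def ray(f,uv):
    p=cv2.undistortPoints(np.array([[uv]],float),K(f),np.array(f['dist_coeffs'],float))[0,0]
    R=np.array(f['R']);t=np.array(f['t']); return -R.T@t, R.T@np.array([p[0],p[1],1])
def onz(f,uv,z):
    c,d=ray(f,uv); return c+d*(z-c[2])/d[2]
def proj(f,X):
    return cv2.projectPoints(np.array(X,float).reshape(-1,3),cv2.Rodrigues(np.array(f['R']))[0],np.array(f['t'],float),K(f),np.array(f['dist_coeffs'],float))[0].reshape(-1,2)
E
python3 - <<'E'
from h import *
import pickle
fs={n:grab(n,n+'0.png') for n in('side','top')}
pickle.dump(fs,open('f0.pkl','wb'))
print(r.get_obs())
for n in fs: print(n, -np.array(fs[n]['R']).T@fs[n]['t'], np.array(fs[n]['R'])[2])
E
```

```text
{'clock': 0.1, 'joints': array([ 1.02187796,  0.47771731,  0.02236208,  1.55636281, -0.01151783,
        1.10928231, -0.08308873]), 'qvel': array([-3.53329468e-04, -3.62285637e-04, -5.32719986e-04, -3.83128203e-03,
       -6.87298442e-05,  4.71460586e-04, -1.52870831e-03]), 'tau': array([ 4.83248979e-03, -5.97759461e+01,  1.61363829e+00, -2.81952703e+01,
        1.27972296e-02,  5.03780888e-03, -5.02679097e-05]), 'tcp_pos': array([ 0.28776423, -0.60999594,  0.23041907]), 'orientation': array([-2.65271579e+00,  1.68160214e+00,  2.26651635e-03]), 'contact_force': array([-1.02049684, -0.88550802, -0.01519983]), 'moment': array([0.05124266, 0.00316726, 0.02755145]), 'grip_width': 0.0855310964802782}
side [-0.00950911  0.99554354  1.08047251] [ 0.41149532 -0.66725528 -0.62083974]
top [0.37752554 0.02003327 1.50555926] [ 0.14749719 -0.00198189 -0.98906049]
```

View pics/side0.png

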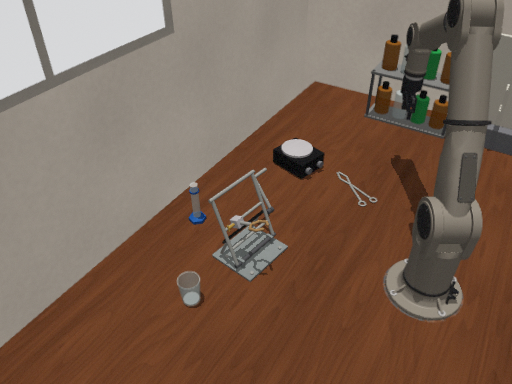

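View pics/top0.png

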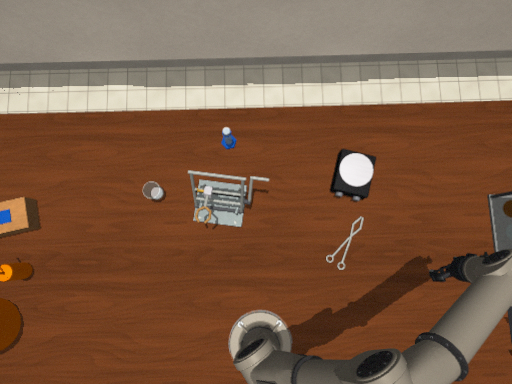

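```bash
python3 - <<'E'
import cv2
a=cv2.imread('pics/top0.png')[155:240,180:280]; cv2.imwrite('pics/tz.png',cv2.resize(a,None,fx=7,fy=7,interpolation=cv2.INTER_CUBIC))
a=cv2.imread('pics/side0.png')[160:285,200:300]; cv2.imwrite('pics/sz.png',cv2.resize(a,None,fx=4.8,fy=4.8,interpolation=cv2.INTER_CUBIC))
E
```

```text
(no output)
```

View pics/tz.png

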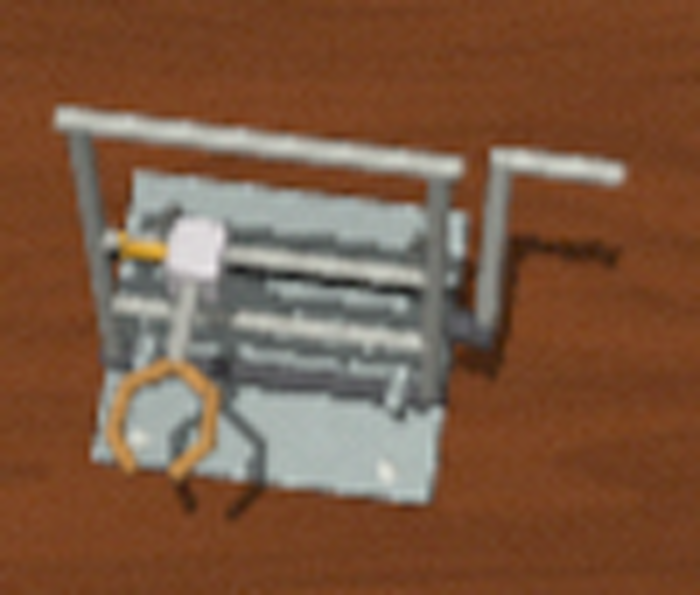

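View pics/sz.png

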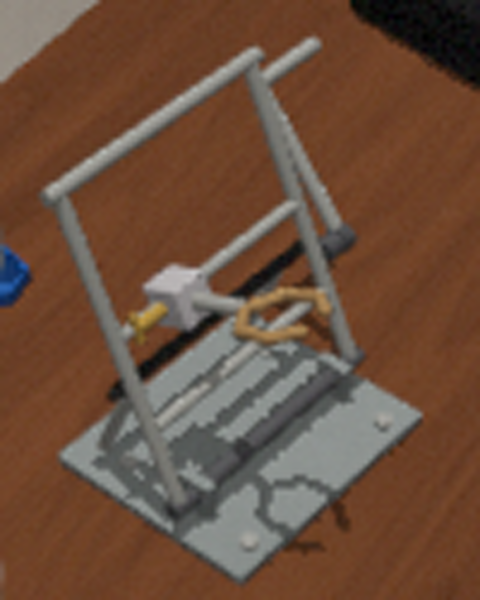

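```bash
cat > m.py <<'E'
from h import *
import pickle
fs=pickle.load(open('f0.pkl','rb'));T=fs['top'];S=fs['side']
zt=lambda u,v:(180+(u+.5)/7-.5,155+(v+.5)/7-.5)
zs=lambda u,v:(200+(u+.5)/4.8-.5,160+(v+.5)/4.8-.5)
A=onz(T,zt(58,120),.251);B=onz(T,zt(462,166),.251)
print('rail',A,B,np.linalg.norm(A-B),(A+B)/2)
P=onz(T,zt(500,160),.208);Q=onz(T,zt(622,174),.208);print('peg',P,Q,np.linalg.norm(P-Q),(P+Q)/2)
for n,l in (('rail side',[(50,195),(258,52)]),):
    C=[onz(S,zs(*p),.251) for p in l];print(n,C,np.linalg.norm(C[0]-C[1]),(C[0]+C[1])/2)
print('pegend side',onz(S,zs(316,43),.208))
pl=[onz(T,zt(*p),.006) for p in((138,172),(467,210),(432,503),(94,460))]
print('plate T',pl); pl=np.array(pl)
s=np.array([onz(S,zs(*p),.006) for p in((62,457),(242,580),(422,413))]);print('plate S',s)
y=A-B; yaw=np.arctan2(-y[0],y[1]);print('yaw rail',yaw, 'plate',[np.arctan2(-(d)[0],d[1]) for d in (pl[0]-pl[1],pl[3]-pl[2])])
ex=np.array([np.cos(yaw),np.sin(yaw),0]);ey=np.array([-np.sin(yaw),np.cos(yaw),0])
H1=(A+B)/2-ex*.24*np.sin(.4); c=pl.mean(0)-.025*ex
print('hinge from rail',H1,'from plate',c,'peg rel', ((P+Q)/2-H1)@ex,((P+Q)/2-H1)@ey)
for n,uv,z in(('stir',(356,170),.086),('cyl',(227,131),.16),('beaker',(157,193),.0)): print(n,onz(T,uv,z))
print('tongs',[onz(T,p,.005) for p in((361,219),(329,259),(341,267))])
E
python3 m.py
```

```text
rail [0.62701213 0.23529222 0.251     ] [0.59863546 0.03776072 0.251     ] 0.19955934470633055 [0.6128238  0.13652647 0.251     ]
peg [0.60876263 0.0190643  0.208     ] [ 0.59986655 -0.0424124   0.208     ] 0.062117021249173884 [ 0.60431459 -0.01167405  0.208     ]
rail side [array([0.63091419, 0.23054959, 0.251     ]), array([0.60043581, 0.03687091, 0.251     ])] 0.1960621416546412 [0.615675   0.13371025 0.251     ]
pegend side [ 0.60250261 -0.04349552  0.208     ]
plate T [array([0.64349679, 0.23065313, 0.006     ]), array([0.61569321, 0.03895582, 0.006     ]), array([0.44614578, 0.06330635, 0.006     ]), array([0.47612474, 0.25702542, 0.006     ])]
plate S [[0.64408895 0.22880934 0.006     ]
 [0.47902135 0.25546282 0.006     ]
 [0.45071443 0.06138261 0.006     ]]
yaw rail -0.1426802625945501 plate [np.float64(-0.14403456360856268), np.float64(-0.15353691748268142)]
hinge from rail [0.5203131  0.14981623 0.251     ] from plate [0.52061917 0.1510401  0.006     ] peg rel 0.10611127837154227 -0.14790455113329365
stir [ 0.64844564 -0.38931741  0.086     ]
cyl [0.79621023 0.10406884 0.16      ]
beaker [0.5918824  0.40449591 0.        ]
tongs [array([ 0.4628549 , -0.41894297,  0.005     ]), array([ 0.30828957, -0.28115772,  0.005     ]), array([ 0.27604597, -0.32664008,  0.005     ])]
```

```bash
cat > g.py <<'E'
from h import *
H=np.array([.5208,.1504,.03]);yaw=-.145
ex=np.array([np.cos(yaw),np.sin(yaw),0]);ey=np.array([-np.sin(yaw),np.cos(yaw),0])
def st():
    o=r.get_obs();R=Ro.from_rotvec(o['orientation']).as_matrix();p=o['tcp_pos']
    print('t %.2f'%o['clock'],'tcp',p.round(4),'hinge fr',((p-H)@ex).round(4),((p-H)@ey).round(4),'z',p[2].round(4),'F',o['contact_force'].round(1),'w',round(o['grip_width'],4))
    return o,R,p
def to(hx,hy,z):
    o,R,p=st(); X=H+hx*ex+hy*ey; X[2]=z
    a=[np.degrees(np.arctan2(*( (R.T@v)[[1,0]]))) for v in (ex,-ex)]
    print('shift tool cm',(R.T@(X-p)*100).round(2),'turn about z deg (either)',np.round(a,2),'zaxis',R[:,2].round(3))
E
python3 -c "
from g import *
to(.155,-.157,.32)"
```

```text
t 0.10 tcp [ 0.2878 -0.61    0.2304] hinge fr -0.1207 -0.7861 z 0.2304 F [-1.  -0.9 -0. ] w 0.0855
shift tool cm [-37.19 -57.75  -8.9 ] turn about z deg (either) [-56.43 123.57] zaxis [-0.001  0.001 -1.   ]
```

```bash
python3 -m pendant '0 0 -2 -7;0 0 -2 -7;0 0 -2 -7;0 0 -2 -7;0 0 -1 -7;0 0 0 -7;0 0 0 -7;0 0 0 -7' 255 60; python3 -c "
from g import *
to(.155,-.157,.32)"
```

```text
clock: 0.77
tcp_pos: [0.2868, -0.6076, 0.3194]
orientation: [-3.125, 0.203, 0.012]
contact_force: [0.2, 0.4, 0.2]
grip_width: 0.0002
t 0.77 tcp [ 0.2868 -0.6076  0.3194] hinge fr -0.122 -0.7838 z 0.3194 F [0.2 0.4 0.2] w 0.0002
shift tool cm [ 28.66 -62.25   0.28] turn about z deg (either) [   0.88 -179.12] zaxis [-0.007  0.01  -1.   ]
```

```bash
python3 -m pendant '1.7 -3.7 0 0;1.7 -3.7 0 0;1.7 -3.7 0 0;1.7 -3.7 0 0;1.7 -3.7 0 0;1.7 -3.7 0 0;1.7 -3.7 0 0;1.7 -3.7 0 0'; python3 -c "
from g import *
to(.155,-.157,.32)"
```

```text
clock: 1.43
tcp_pos: [0.4534, -0.3322, 0.3149]
orientation: [-3.124, 0.224, 0.026]
contact_force: [0.9, 0.3, 0.0]
grip_width: 0.0003
t 1.43 tcp [ 0.4534 -0.3322  0.3149] hinge fr 0.003 -0.4873 z 0.3149 F [0.9 0.3 0. ] w 0.0003
shift tool cm [ 15.25 -33.01  -0.52] turn about z deg (either) [ 1.000e-01 -1.799e+02] zaxis [-0.016  0.01  -1.   ]
```

```bash
python3 -m pendant '1.7 -3.7 0 0;1.7 -3.7 0 0;1.7 -3.7 0 0;1.7 -3.7 0 0;1.7 -3.7 0 0;1.7 -3.7 0 0'; python3 -c "
from g import *
to(.155,-.157,.32)"
```

```text
clock: 1.93
tcp_pos: [0.5859, -0.1204, 0.3133]
orientation: [-3.125, 0.227, 0.032]
contact_force: [0.2, -0.8, -0.6]
grip_width: -0.0002
t 1.93 tcp [ 0.5859 -0.1204  0.3133] hinge fr 0.1035 -0.2585 z 0.3133 F [ 0.2 -0.8 -0.6] w -0.0002
shift tool cm [  5.14 -10.16  -0.71] turn about z deg (either) [   0. -180.] zaxis [-0.019  0.01  -1.   ]
```

```bash
python3 -m pendant '1.8 -3.4 0 0;1.8 -3.4 0 0;1.6 -3.4 0 0;0 0 0 0;0 0 0 0'; python3 -c "
from g import *
to(.155,-.157,.187)"
```

```text
clock: 2.35
tcp_pos: [0.6558, -0.0096, 0.3099]
orientation: [-3.12, 0.205, 0.037]
contact_force: [-1.0, -0.6, 1.0]
grip_width: 0.0004
t 2.35 tcp [ 0.6558 -0.0096  0.3099] hinge fr 0.1567 -0.1388 z 0.3099 F [-1.  -0.6  1. ] w 0.0004
shift tool cm [ 0.11  1.97 12.27] turn about z deg (either) [   0.79 -179.21] zaxis [-0.023  0.016 -1.   ]
```

```bash
python3 -m pendant '0 2 0 0;0 0 3 0;0 0 3 0;0 0 3 0;0 0 2 0;0 0 1 0;0 0 0 0'; python3 -c "
from g import *
to(.155,-.157,.187)
grab('side','s1.png');a=cv2.imread('pics/s1.png')[140:285,200:320]; cv2.imwrite('pics/s1z.png',cv2.resize(a,None,fx=4,fy=4))
"
```

```text
clock: 2.93
tcp_pos: [0.6485, -0.0322, 0.185]
orientation: [-3.122, 0.208, 0.037]
contact_force: [0.3, -0.1, 0.8]
grip_width: -0.0002
t 2.93 tcp [ 0.6485 -0.0322  0.185 ] hinge fr 0.1528 -0.1622 z 0.185 F [ 0.3 -0.1  0.8] w -0.0002
shift tool cm [ 0.23 -0.52 -0.2 ] turn about z deg (either) [   0.66 -179.34] zaxis [-0.023  0.014 -1.   ]
```

View pics/s1z.png

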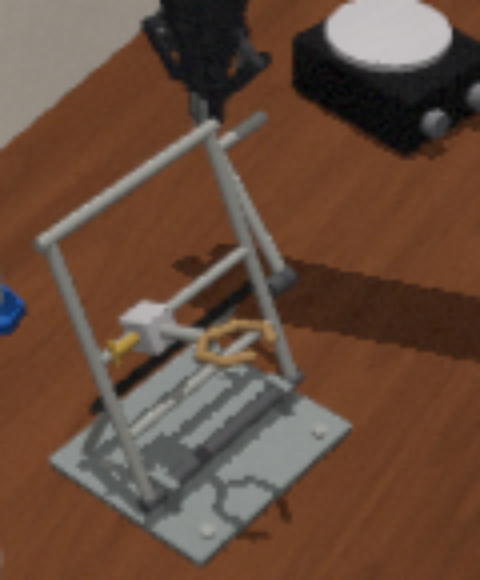

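```bash
python3 -m pendant '-1.5 -0.4 0 0;-1.5 0 0 0;-1.5 0 -.5 0;-1.5 0 -.5 0;-1.2 0 -.5 0'; python3 -c "
from g import *
to(.03,-.157,.205)
grab('side','s2.png');a=cv2.imread('pics/s2.png')[140:285,200:320]; cv2.imwrite('pics/s2z.png',cv2.resize(a,None,fx=4,fy=4))
"
```

```text
clock: 3.4
tcp_pos: [0.5819, -0.0205, 0.2095]
orientation: [-3.12, 0.215, 0.017]
contact_force: [-0.6, -0.1, -0.6]
grip_width: 0.0001
t 3.40 tcp [ 0.5819 -0.0205  0.2095] hinge fr 0.0852 -0.1602 z 0.2095 F [-0.6 -0.1 -0.6] w 0.0001
shift tool cm [-5.51 -0.36  0.52] turn about z deg (either) [   0.4 -179.6] zaxis [-0.01   0.015 -1.   ]
```

View pics/s2z.png

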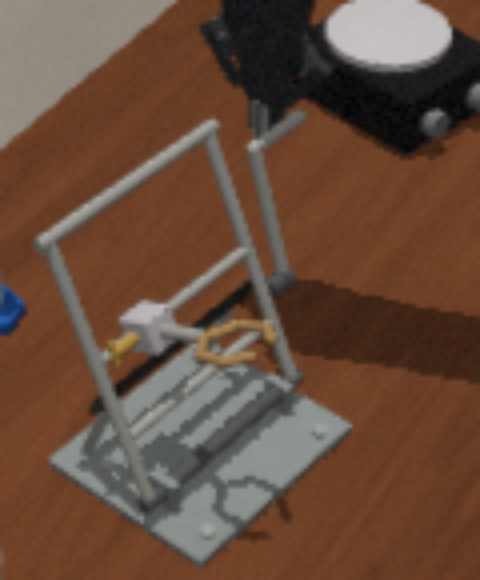

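The peg (crop ≈(280,130)) is ahead of the fingers and the leg is coming up; the push continues.

```bash
python3 -m pendant '-1.5 0 .3 0;-1.5 0 0 0;-1.5 0 0 0;-1.5 0 0 0;0 0 0 0;0 0 0 0;0 0 0 0;0 0 0 0'; python3 -c "
from g import *
to(.03,-.157,.205)
grab('side','s3.png');a=cv2.imread('pics/s3.png')[140:285,200:320]; cv2.imwrite('pics/s3z.png',cv2.resize(a,None,fx=4,fy=4))
"
```

```text
clock: 4.12
tcp_pos: [0.5284, -0.0126, 0.2208]
orientation: [-3.121, 0.218, -0.021]
contact_force: [-0.4, -0.3, -0.4]
grip_width: 0.0004
t 4.12 tcp [ 0.5284 -0.0126  0.2208] hinge fr 0.0311 -0.1602 z 0.2208 F [-0.4 -0.3 -0.4] w 0.0004
shift tool cm [-0.12 -0.3   1.58] turn about z deg (either) [   0.31 -179.69] zaxis [ 0.014  0.012 -1.   ]
```

View pics/s3z.png

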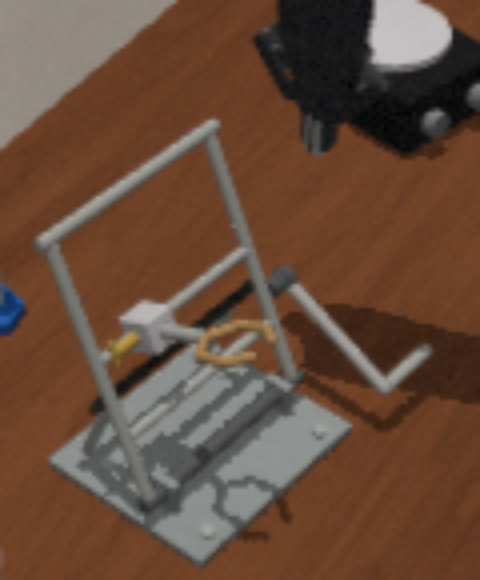

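```bash
python3 -c "
from g import *
f=r.grab_frame('side')
def pt(x,y,z):
    X=H+x*ex+y*ey; X[2]=z; return X
print('expected outer/inner peg end crop px',[((q-[200,140])*4).round() for q in proj(f,[pt(-.0748,-.179,.0452),pt(-.0748,-.121,.0452)])])
print('measured at z',onz(f,(200+428/4,140+350/4),.0452),'exp',pt(-.0748,-.179,.0452))
"
python3 -m pendant '0 0 -4 0;0 0 -4 0;0 0 -4 0;0 0 -4 0;2 -4 0 0;2 -4 0 0;2 -4 0 0;0 -4 0 0' 0
python3 -c "
from g import *
to(.0935,0,.30)"
```

```text
expected outer/inner peg end crop px [array([425., 348.]), array([386., 385.])]
measured at z [ 0.41783456 -0.01500974  0.0452    ] exp [ 0.42092081 -0.01591352  0.0452    ]
clock: 4.88
tcp_pos: [0.6115, 0.1198, 0.3897]
orientation: [-3.121, 0.259, -0.018]
contact_force: [0.4, 0.3, -0.6]
grip_width: 0.0854
t 4.88 tcp [0.6115 0.1198 0.3897] hinge fr 0.0942 -0.0172 z 0.3897 F [ 0.4  0.3 -0.6] w 0.0854
shift tool cm [-0.2  -1.62  8.99] turn about z deg (either) [ -1.18 178.82] zaxis [ 0.012  0.008 -1.   ]
```

```bash
python3 -m pendant '0 -1.6 3 -1;0 0 3 0;0 0 3 0;0 0 3 0;0 0 3 0;0 0 1 0;0 0 0 0;0 0 0 0' 0
python3 -c "
from g import *
to(.0935,0,.230)
for n in('side','top'): grab(n,n+'4.png')
a=cv2.imread('pics/side4.png')[110:285,190:330]; b=cv2.imread('pics/top4.png')[110:285,170:310]
cv2.imwrite('pics/c4.png',cv2.resize(np.hstack([a,b]),None,fx=2.8,fy=2.8))
"
```

```text
clock: 5.55
tcp_pos: [0.6207, 0.1562, 0.2239]
orientation: [-3.113, 0.204, -0.019]
contact_force: [1.0, 1.2, 0.1]
grip_width: 0.0855
t 5.55 tcp [0.6207 0.1562 0.2239] hinge fr 0.098 0.0201 z 0.2239 F [1.  1.2 0.1] w 0.0855
shift tool cm [-0.47  1.99 -0.66] turn about z deg (either) [   0.82 -179.18] zaxis [ 0.014  0.021 -1.   ]
```

View pics/c4.png

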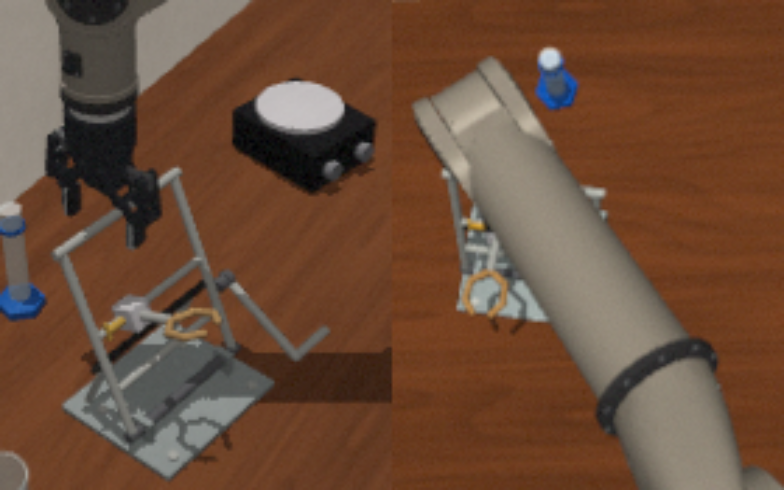

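```bash
python3 -m pendant '-.4 1 -.6 0;0 0 0 0;0 0 0 0'
python3 -c "
from g import *
to(.0935,0,.230)"
python3 -m pendant '0 0 0 0;0 0 0 0;0 0 0 0;0 0 0 0;0 0 0 0;0 0 0 0;0 0 0 0;0 0 0 0' 255 50
python3 -c "
from g import *
to(.0935,0,.230)
grab('side','s5.png');a=cv2.imread('pics/s5.png')[110:285,190:330];cv2.imwrite('pics/s5z.png',cv2.resize(a,None,fx=3.4,fy=3.4))"
```

```text
clock: 5.9
tcp_pos: [0.6179, 0.1464, 0.2366]
orientation: [-3.11, 0.205, -0.034]
contact_force: [-0.2, -1.0, -0.1]
grip_width: 0.0854
t 5.90 tcp [0.6179 0.1464 0.2366] hinge fr 0.0967 0.01 z 0.2366 F [-0.2 -1.  -0.1] w 0.0854
shift tool cm [-0.34  1.02  0.62] turn about z deg (either) [   0.77 -179.23] zaxis [ 0.024  0.023 -0.999]
clock: 6.57
tcp_pos: [0.6148, 0.1468, 0.2401]
orientation: [-3.111, 0.207, -0.029]
contact_force: [1.4, 0.4, -0.7]
grip_width: 0.0101
t 6.57 tcp [0.6148 0.1468 0.2401] hinge fr 0.0935 0.01 z 0.2401 F [ 1.4  0.4 -0.7] w 0.0101
shift tool cm [-0.03  1.02  0.98] turn about z deg (either) [   0.71 -179.29] zaxis [ 0.02   0.023 -1.   ]
```

View pics/s5z.png

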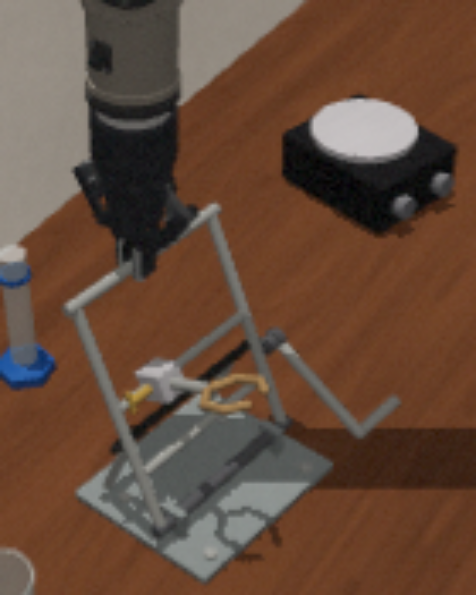

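```bash
python3 -m pendant '0 0 0 0;0 0 0 0;0 0 0 0;0 0 .5 0;0 0 .6 0;0 0 0 0;0 0 0 0' 0
python3 -c "
from g import *
to(.0935,0,.230)"
```

```text
clock: 7.2
tcp_pos: [0.6154, 0.1473, 0.2266]
orientation: [-3.11, 0.205, -0.028]
contact_force: [1.3, -0.0, 0.8]
grip_width: 0.0853
t 7.20 tcp [0.6154 0.1473 0.2266] hinge fr 0.094 0.0106 z 0.2266 F [ 1.3 -0.   0.8] w 0.0853
shift tool cm [-0.06  1.05 -0.37] turn about z deg (either) [   0.76 -179.24] zaxis [ 0.019  0.023 -1.   ]
```

```bash
python3 -m pendant '0 0 0 0;0 0 0 0;0 0 0 0;0 0 0 0;0 0 0 0;0 0 0 0;0 0 0 0;0 0 0 0' 255 50
python3 -c "
from g import *
to(.0935,0,.230)"
```

```text
clock: 7.87
tcp_pos: [0.6153, 0.1473, 0.2266]
orientation: [-3.11, 0.206, -0.027]
contact_force: [0.6, 0.7, -1.7]
grip_width: 0.0107
t 7.87 tcp [0.6153 0.1473 0.2266] hinge fr 0.0939 0.0106 z 0.2266 F [ 0.6  0.7 -1.7] w 0.0107
shift tool cm [-0.05  1.05 -0.37] turn about z deg (either) [   0.73 -179.27] zaxis [ 0.019  0.023 -1.   ]
```

```bash
python3 -m pendant '-1 0 -.4 0;-1 0 -.35 0;-1 0 -.3 0'
python3 -c "
from g import *
to(0,0.01,.2455)"
```

```text
clock: 8.12
tcp_pos: [0.587, 0.1519, 0.237]
orientation: [-3.106, 0.209, -0.034]
contact_force: [2.0, 2.0, -0.5]
grip_width: 0.0107
t 8.12 tcp [0.587  0.1519 0.237 ] hinge fr 0.0653 0.0111 z 0.237 F [ 2.   2.  -0.5] w 0.0107
shift tool cm [-6.51  0.01 -0.98] turn about z deg (either) [   0.61 -179.39] zaxis [ 0.024  0.027 -0.999]
```

```bash
python3 -m pendant '-1 0 -.25 0;-1 0 -.2 0;-1 0 -.15 0;-1 0 -.1 0'
python3 -c "
from g import *
to(0,0.01,.2455)"
```

```text
clock: 8.45
tcp_pos: [0.5438, 0.1587, 0.2459]
orientation: [-3.105, 0.208, -0.041]
contact_force: [2.0, 1.3, -0.1]
grip_width: 0.0101
t 8.45 tcp [0.5438 0.1587 0.2459] hinge fr 0.0216 0.0115 z 0.2459 F [ 2.   1.3 -0.1] w 0.0101
shift tool cm [-2.16  0.13 -0.02] turn about z deg (either) [   0.66 -179.34] zaxis [ 0.028  0.028 -0.999]
```

```bash
python3 -m pendant '-.8 0 0 0;-.6 0 0 0;-.4 0 0 0;0 0 0 0;0 0 0 0;0 0 0 0;0 0 0 0'
python3 -c "
from g import *
to(0,0.01,.2455)
for n in('side','top'): grab(n,n+'6.png')
a=cv2.imread('pics/side6.png')[110:285,190:330]; b=cv2.imread('pics/top6.png')[110:285,170:310]
cv2.imwrite('pics/c6.png',cv2.resize(np.hstack([a,b]),None,fx=2.8,fy=2.8))
"
```

```text
clock: 9.03
tcp_pos: [0.5213, 0.1623, 0.2475]
orientation: [-3.106, 0.205, -0.044]
contact_force: [0.4, 1.2, 3.8]
grip_width: 0.0105
t 9.03 tcp [0.5213 0.1623 0.2475] hinge fr -0.0012 0.0118 z 0.2475 F [0.4 1.2 3.8] w 0.0105
shift tool cm [0.11 0.19 0.19] turn about z deg (either) [   0.76 -179.24] zaxis [ 0.03   0.027 -0.999]
```

View pics/c6.png

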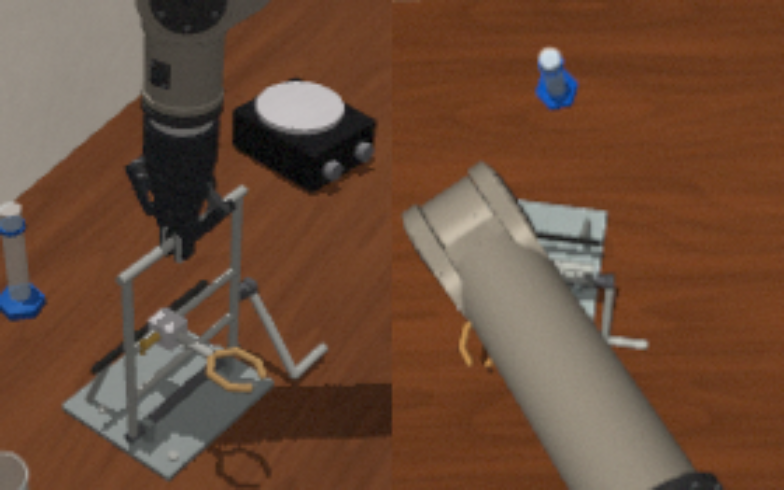

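```bash
python3 -c "
from g import *
f=r.grab_frame('side')
def pt(x,y,z):
    X=H+x*ex+y*ey; X[2]=z; return X
print(proj(f,[pt(0,-.1,.27),pt(0,.1,.27),pt(-.0748,-.179,.0149)]).round(1))
for uv,z in (((276.8,177.5),.27),((233.6,208.9),.27),((306,234.3),.015)):
    X=onz(f,uv,z); print((X-H)@ex,(X-H)@ey)
o=r.get_obs();print(np.abs(o['qvel']).max());st()
"
```

```text
[[276.6 177.2]
 [232.9 210.1]
 [305.7 233.3]]
-0.0016083370188296306 -0.09911384392039596
0.001946731176230519 0.09495592887947406
-0.07830377876504097 -0.17558023985429505
0.0024993690654818435
t 9.18 tcp [0.5214 0.1622 0.2475] hinge fr -0.0011 0.0118 z 0.2475 F [0.1 0.8 3.6] w 0.0104
```

The rail sits within 2 mm of upright, the peg is at its stop position, and the arm is still. I'm handing in.

```bash
python3 -c "
from bench import r
print(r.hand_in())"
```

```text
the job is handed in; nothing more can be done
None
```

The leg is down, the frame is upright and held by its top rail, and I handed the job in at about 9.2 s on the robot clock. The hand-in gave no verdict.

- **Leg:** With the fingers closed, I pushed the peg from behind until the leg went over centre, and it fell to its stop while the frame lay on its rest. The peg's outer end was about 3 mm from its expected fully-down position.
- **Rail:** My first grip was near the fingertips (10.1 mm opening), so I opened, went about 1 cm lower and gripped again at 50 N. The opening then read 10.4–10.7 mm, slightly under the bar's 12 mm. I then moved the rail along its arc to upright.
- **Last checks:**
  - The rail ends were within 2 mm of vertical above the hinge, a lean of less than 0.01 rad.
  - The lowered peg's outer end was about 5 mm from where it should be, mostly along the hinge.
  - Joint speeds were below 0.003 rad/s, and the force on the tool was about 4 N.
- **Not checked:** The grip force on the rail is only implied by the opening and the 50 N setting. I didn't measure the stirrer, beaker, measuring cylinder or tongs again at the end. The stirrer and measuring cylinder stood undisturbed in the last picture, but the beaker was only partly in view and the tongs weren't in it. The arm kept well clear of all four.

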